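Tug-test the sign clips

ROBOT

A 6-joint arm with a two-finger parallel gripper is mounted at the origin on a cart in front of the work surface, level with it; the furniture and walls round the work are solid. World frame = base frame: x ahead of the robot, y to its left, z up, the work surface at z = 0. Lengths are in m, angles in degrees, forces in N, time in s.
With the tool pointing down it reaches from about 0.375 to 0.9 m from the base axis. Payload 3.1 kg.
Tool frame: the origin (TCP) lies at the very end of the fingers, on their centre line; the grasp point (between the pads) lies 19 mm behind it; z points along the fingers, y is the line along which they close (so a half turn about z gives the same grasp; the last joint's range is limited). The gripper opens to 87 mm and grips with 3 to 60 N. Pads are 19 mm wide; open, the fingers measure 117 mm over their backs; the gripper's body (75 mm by 190 mm) begins 51 mm behind the grasp point.
Start: joints at [-78.409, 30.224, 82.088, -0, 67.689, -10.227], TCP at [0.232, -0.58, 0.223] pointing down, gripper open.
Joint ranges: [-176.69, 176.69], [-43.24, 126.21], [12.49, 139.97], [-82, 262], [0, 151.66], [-163.58, 163.58]. Speed limits (degrees/s): [159.86, 159.86, 180, 180, 180, 180].

INTERFACE

Orientations are given as a 3x3 rotation matrix whose columns are the frame's x, y, z axes.
In Python, from rig import bot gives the robot as it stands.
- The arm moves only by the tool move_arm, never from a script. Its argument "increments" is a list of rows, each an object with "xyz": the shift along the tool's x, y, z in mm, a list of three; "roll": the turn about the tool's z in rad; "grip": the opening in per cent of the stroke, from 0 (shut) to 100 (fully open). A call has 1 to 5 rows; each row shifts and turns the commanded pose from where the row before left it, along the tool's axes as they then stand; what a row does not reach is not made up. A row lasts 1/12 s, in which the tool goes at most 41.7 mm and 7.16 degrees, less where a joint would pass 70% of its speed; a pose out of reach is approached as far as the arm can. A call is refused whole if a number of a shift passes 41.7 or a number of a turn 0.125, either way. A call with a gripper value outside its range is refused whole. The fingers move at their own pace and stop on an object; the grip force is fixed at half the most. Time passes only in rows, so rows that do not move let the fingers close. It gives the time, the measured TCP pose, the force, the opening and the grip force at its end, in the units of the state.
- bot.read_state(): the state, without advancing time (a new reading comes with each control period).
- bot.capture(name): name is "scene" or "top"; returns (picture, depth): 420x560x3 uint8, red, green, blue; 420x560 float32, m along the optical axis (not along the pixel's ray), 0 where there is no reading.
- bot.camera_model(name): a dict with "intrinsics" (3x3 intrinsics, pixels), "rvec" (rotation vector, rad) and "tvec" (3), from world to camera coordinates, as OpenCV has them. Camera axes: x right, y down, z forward; pixel columns grow to the right and rows downward; lengths in m; the calibration is good to about 2 mm. A picture is of the moment at which its call begins. camera_model takes no time and is no camera call.
- bot.hand_in(): hands the job in; it is judged then, once.
Trained networks look in the newest picture that a camera, given by its name, has taken for a name from the list of things; names that differ only in an ending like _2 or _b are one class to them, and where a whole thing is asked for, a point or a joint stands for the part that bears it (a point fixed in the world has none). Each returns a list of dicts, best first, with "conf" (0 to 1); they miss things now and then, are a little off and sometimes report something else, mostly with a low value. They report only what shows in the picture. A call takes as long as a camera call. They do not tell look-alikes from the thing itself.
- bot.spot_in(label, camera): "at" ([x, y, z] in m, in the coordinates of the camera as it stood for that picture, good to about 4 mm: the middle of the surface that is visible of it).
- bot.trace(label, camera): "mask" (420x560 bool, what is visible of it).
The state is a dict: "time_s": time; "joint_positions": joint angles; "qvel": joint speeds; "tau": joint torques, N m; "position": TCP position; "tcp_rot": TCP orientation; "force": force on the tool from outside, world axes, zero at the start; "moment": the same for the moment, N m; "opening": opening from 0.0 (shut) to 1.0 (fully open); "grasp_force": force on a finger pad.
Only numpy, scipy, OpenCV 4.12 (cv2) and the standard library are available. Lean on these libraries where they do the work, as an engineer would, in place of code of your own. Each camera call takes 0.05 s, during which the arm holds its last target. There are 200 camera calls.

TASK

Two of the five spring clips on the wooden rail have gone weak. Grip the cake signs by their top bar and tug them gently straight up, with about 7 N: take the signs out of the two clips that let go and put them in the aluminium tray, and leave the other three signs fully home and upright in their firm clips. Never pull a clip harder than about 11 N, and do not disturb the other things on the worktop.

Things in the scene. Friction and masses are not known exactly. Their poses are not given: they have to be found in the camera images.
- rail: Wooden bar, 64 x 310 x 18 mm, fixed. Origin: centre of its underside; y runs along the bar, z up. Five look-alike dark steel spring clips stand on it at y = -120, -60, 0, 60 and 120 mm, each 40 mm wide along y, about 30 mm deep along x, top 71 mm above the worktop. Each holds an upright sign, faces along the rail's x, its lower 30 mm pinched between two flat sprung jaws.
- sign_1: One of five alike stiff white plastic signs: plate 4 x 45 x 72 mm (x, y, z) with a round grip bar, 11 mm thick, 45 mm long along y, across its top; 80.5 mm high in all, 30 g. Origin: centre of its lower edge, 32 mm above the worktop while in a clip; z runs up the sign. Its number tells neither its place in the row nor whether its clip is weak.
- sign_2: One of five alike stiff white plastic signs: plate 4 x 45 x 72 mm (x, y, z) with a round grip bar, 11 mm thick, 45 mm long along y, across its top; 80.5 mm high in all, 30 g. Origin: centre of its lower edge, 32 mm above the worktop while in a clip; z runs up the sign. Its number tells neither its place in the row nor whether its clip is weak.
- sign_3: One of five alike stiff white plastic signs: plate 4 x 45 x 72 mm (x, y, z) with a round grip bar, 11 mm thick, 45 mm long along y, across its top; 80.5 mm high in all, 30 g. Origin: centre of its lower edge, 32 mm above the worktop while in a clip; z runs up the sign. Its number tells neither its place in the row nor whether its clip is weak.
- sign_4: One of five alike stiff white plastic signs: plate 4 x 45 x 72 mm (x, y, z) with a round grip bar, 11 mm thick, 45 mm long along y, across its top; 80.5 mm high in all, 30 g. Origin: centre of its lower edge, 32 mm above the worktop while in a clip; z runs up the sign. Its number tells neither its place in the row nor whether its clip is weak.
- sign_5: One of five alike stiff white plastic signs: plate 4 x 45 x 72 mm (x, y, z) with a round grip bar, 11 mm thick, 45 mm long along y, across its top; 80.5 mm high in all, 30 g. Origin: centre of its lower edge, 32 mm above the worktop while in a clip; z runs up the sign. Its number tells neither its place in the row nor whether its clip is weak.
- sign_1_grip (a point): Centre of sign_1's grip bar, 75 mm above the sign's origin along its z (107 mm above the worktop while in a clip). Pinch the bar across the sign's x.
- sign_2_grip (a point): Centre of sign_2's grip bar, 75 mm above the sign's origin along its z (107 mm above the worktop while in a clip). Pinch the bar across the sign's x.
- sign_3_grip (a point): Centre of sign_3's grip bar, 75 mm above the sign's origin along its z (107 mm above the worktop while in a clip). Pinch the bar across the sign's x.
- sign_4_grip (a point): Centre of sign_4's grip bar, 75 mm above the sign's origin along its z (107 mm above the worktop while in a clip). Pinch the bar across the sign's x.
- sign_5_grip (a point): Centre of sign_5's grip bar, 75 mm above the sign's origin along its z (107 mm above the worktop while in a clip). Pinch the bar across the sign's x.
- clip_1 (a joint): Lift of one of the clips on its sprung stem, m: 0 at rest, at most 0.008, about 1 mm per 2.5 N of pull beyond the first 1.1 N; springs back. Which clip it is varies. Its head also gives along the rail's x, 2 mm per N, at most 4 mm. A weak clip lets its sign slide up at about 2 to 5 N (most if pushed sideways) until free after 30 mm; a firm one holds past 13 N. They look alike.
- clip_2 (a joint): Lift of one of the clips on its sprung stem, m: 0 at rest, at most 0.008, about 1 mm per 2.5 N of pull beyond the first 1.1 N; springs back. Which clip it is varies. Its head also gives along the rail's x, 2 mm per N, at most 4 mm. A weak clip lets its sign slide up at about 2 to 5 N (most if pushed sideways) until free after 30 mm; a firm one holds past 13 N. They look alike.
- clip_3 (a joint): Lift of one of the clips on its sprung stem, m: 0 at rest, at most 0.008, about 1 mm per 2.5 N of pull beyond the first 1.1 N; springs back. Which clip it is varies. Its head also gives along the rail's x, 2 mm per N, at most 4 mm. A weak clip lets its sign slide up at about 2 to 5 N (most if pushed sideways) until free after 30 mm; a firm one holds past 13 N. They look alike.
- clip_4 (a joint): Lift of one of the clips on its sprung stem, m: 0 at rest, at most 0.008, about 1 mm per 2.5 N of pull beyond the first 1.1 N; springs back. Which clip it is varies. Its head also gives along the rail's x, 2 mm per N, at most 4 mm. A weak clip lets its sign slide up at about 2 to 5 N (most if pushed sideways) until free after 30 mm; a firm one holds past 13 N. They look alike.
- clip_5 (a joint): Lift of one of the clips on its sprung stem, m: 0 at rest, at most 0.008, about 1 mm per 2.5 N of pull beyond the first 1.1 N; springs back. Which clip it is varies. Its head also gives along the rail's x, 2 mm per N, at most 4 mm. A weak clip lets its sign slide up at about 2 to 5 N (most if pushed sideways) until free after 30 mm; a firm one holds past 13 N. They look alike.
- tray: Shallow open aluminium tray, 210 x 170 x 32 mm (x, y, z), walls and floor 4 mm, fixed. Origin: centre of its underside. A sign lowered in and released may stand, lean or lie; it need only be inside.
- tumbler: Clear tumbler, 86 mm across, 174 mm high, bystander. Origin: centre of its underside.
- icing_tub: White tub, 99 mm across, 128 mm high, bystander. Origin: centre of its underside.
- sprinkles: Small jar with a yellow cap, 42 mm across, 106 mm high, bystander. Origin: centre of its underside.
- tape: Roll of tape lying flat, 100 mm across, 25 mm high, bystander. Origin: centre of its underside.
- vanilla: Small brown dropper bottle, 33 mm across, 102 mm high, bystander. Origin: centre of its underside.
There are look-alikes about, which are no part of the job. Leave any purple look-alike of the sign_1 alone.

How it is judged (in metres and radians):
At the end, for the whole second after the job is handed in: The two signs from the weak clips rest in the tray's outline, lying, leaning or standing, lower edge below 60 mm and grip bar below 95 mm above the worktop; the other three stand in their clips within 6 mm of where they started, less than 4 mm raised and less than 0.12 rad off upright (((x of sign_1 in the frame of tray between -0.105 and 0.105 m and y of sign_1 in the frame of tray between -0.085 and 0.085 m and z of sign_1 in the frame of tray below 0.06 m and x of sign_1_grip in the frame of tray between -0.105 and 0.105 m and y of sign_1_grip in the frame of tray between -0.085 and 0.085 m and z of sign_1_grip in the frame of tray below 0.095 m) or (distance of sign_1 from where it was at the start of the episode below 0.006 m and z of sign_1 in the frame of rail below 0.036 m and angle between sign_1's own z axis and vertical below 0.12 rad)) and ((x of sign_2 in the frame of tray between -0.105 and 0.105 m and y of sign_2 in the frame of tray between -0.085 and 0.085 m and z of sign_2 in the frame of tray below 0.06 m and x of sign_2_grip in the frame of tray between -0.105 and 0.105 m and y of sign_2_grip in the frame of tray between -0.085 and 0.085 m and z of sign_2_grip in the frame of tray below 0.095 m) or (distance of sign_2 from where it was at the start of the episode below 0.006 m and z of sign_2 in the frame of rail below 0.036 m and angle between sign_2's own z axis and vertical below 0.12 rad)) and ((x of sign_3 in the frame of tray between -0.105 and 0.105 m and y of sign_3 in the frame of tray between -0.085 and 0.085 m and z of sign_3 in the frame of tray below 0.06 m and x of sign_3_grip in the frame of tray between -0.105 and 0.105 m and y of sign_3_grip in the frame of tray between -0.085 and 0.085 m and z of sign_3_grip in the frame of tray below 0.095 m) or (distance of sign_3 from where it was at the start of the episode below 0.006 m and z of sign_3 in the frame of rail below 0.036 m and angle between sign_3's own z axis and vertical below 0.12 rad)) and ((x of sign_4 in the frame of tray between -0.105 and 0.105 m and y of sign_4 in the frame of tray between -0.085 and 0.085 m and z of sign_4 in the frame of tray below 0.06 m and x of sign_4_grip in the frame of tray between -0.105 and 0.105 m and y of sign_4_grip in the frame of tray between -0.085 and 0.085 m and z of sign_4_grip in the frame of tray below 0.095 m) or (distance of sign_4 from where it was at the start of the episode below 0.006 m and z of sign_4 in the frame of rail below 0.036 m and angle between sign_4's own z axis and vertical below 0.12 rad)) and ((x of sign_5 in the frame of tray between -0.105 and 0.105 m and y of sign_5 in the frame of tray between -0.085 and 0.085 m and z of sign_5 in the frame of tray below 0.06 m and x of sign_5_grip in the frame of tray between -0.105 and 0.105 m and y of sign_5_grip in the frame of tray between -0.085 and 0.085 m and z of sign_5_grip in the frame of tray below 0.095 m) or (distance of sign_5 from where it was at the start of the episode below 0.006 m and z of sign_5 in the frame of rail below 0.036 m and angle between sign_5's own z axis and vertical below 0.12 rad)) and (height (world z) of each of sign_1_grip, sign_2_grip below 0.095 m or height (world z) of each of sign_1_grip, sign_3_grip below 0.095 m or height (world z) of each of sign_1_grip, sign_4_grip below 0.095 m or height (world z) of each of sign_1_grip, sign_5_grip below 0.095 m or height (world z) of each of sign_2_grip, sign_3_grip below 0.095 m or height (world z) of each of sign_2_grip, sign_4_grip below 0.095 m or height (world z) of each of sign_2_grip, sign_5_grip below 0.095 m or height (world z) of each of sign_3_grip, sign_4_grip below 0.095 m or height (world z) of each of sign_3_grip, sign_5_grip below 0.095 m or height (world z) of each of sign_4_grip, sign_5_grip below 0.095 m) and linear speed of each of sign_1, sign_2, sign_3, sign_4, sign_5 below 0.02 m/s); the robot touches nothing.
It fails at once if a clip is pulled harder than about 11 N (lifted more than 4 mm on its stem) (value of joint any of clip_1, clip_2, clip_3, clip_4, clip_5 above 0.004 m).
It fails at once if a bystander is shoved more than 30 mm or tipped ((distance of tumbler from where it was at the start of the episode above 0.03 m or angle between tumbler's own z axis and vertical above 0.4 rad) or (distance of icing_tub from where it was at the start of the episode above 0.03 m or angle between icing_tub's own z axis and vertical above 0.4 rad) or (distance of sprinkles from where it was at the start of the episode above 0.03 m or angle between sprinkles's own z axis and vertical above 0.4 rad) or (distance of tape from where it was at the start of the episode above 0.03 m or angle between tape's own z axis and vertical above 0.4 rad) or (distance of vanilla from where it was at the start of the episode above 0.03 m or angle between vanilla's own z axis and vertical above 0.4 rad)).
It also fails if it takes over 72 s, if anything falls off the work surface, if the arm or the gripper's body presses on something with over 40 N, if the wrist force passes 120 N, or if a joint passes its speed limit or range.

## Working session

There is one attempt and no reset: what is moved stays moved. The work goes in short steps, Python scripts to look and compute and a tool call to move; the robot and the scene stay as the last step left them, time stands still between calls to the robot, and variables do not carry over. Pictures are saved under pics/ and viewed, at most 10 in all, crops included, and the job is handed in when it is done.

Besides the shell and the picture viewer there is one more tool, called after "Emit:" by a JSON object that holds its "method" and its "body", one argument or row to a line. move_arm: Moves the arm, as the interface text tells. Its arguments: {"type":"object","properties":{"increments":{"type":"array"}},"required":["increments"]}

```bash
mkdir -p pics; cat > h.py <<'E'
import numpy as np,cv2
from rig import bot
def cam(n):
    m=bot.camera_model(n); R=cv2.Rodrigues(np.array(m["rvec"],float))[0]
    return np.array(m["intrinsics"],float),R,np.array(m["tvec"],float).ravel()
def world(n,p): # camera->world
    K,R,t=cam(n); return (np.atleast_2d(p)-t)@R
def cloud(n,d):
    K,R,t=cam(n); v,u=np.indices(d.shape)
    P=np.stack([(u-K[0,2])/K[0,0]*d,(v-K[1,2])/K[1,1]*d,d],-1)
    return (P-t)@R
def save(n,f):
    c,d=bot.capture(n); cv2.imwrite("pics/"+f,c[:,:,::-1]); return c,d,cloud(n,d)
E
python3 - <<'E'
from h import *
np.set_printoptions(precision=3,suppress=True)
for n in("scene","top"):
    c,d,W=save(n,n+"0.png"); np.savez(n+"0.npz",c=c,W=W,d=d)
    for l in("rail","tray","sign_1","tumbler","icing_tub","sprinkles","tape","vanilla"):
        print(n,l,[(round(x["conf"],2),world(n,x["at"])[0].round(3).tolist()) for x in bot.spot_in(l,n)])
print(bot.read_state())
a=[cv2.imread(f"pics/{n}0.png") for n in("scene","top")]
E
```

```text
scene rail [(0.72, [0.535, 0.126, 0.017])]
scene tray [(0.62, [0.602, -0.284, 0.003]), (0.19, [0.541, 0.108, 0.088])]
scene sign_1 [(0.82, [0.51, -0.005, 0.088]), (0.79, [0.578, 0.231, 0.088]), (0.79, [0.56, 0.165, 0.092]), (0.7, [0.529, 0.053, 0.089]), (0.64, [0.672, 0.099, 0.059])]
scene tumbler [(0.91, [0.747, 0.04, 0.128]), (0.62, [0.534, 0.127, 0.016])]
scene icing_tub [(0.75, [0.525, 0.054, 0.044]), (0.59, [0.738, -0.143, 0.098])]
scene sprinkles [(0.87, [0.623, 0.381, 0.071]), (0.51, [0.579, 0.22, 0.087]), (0.27, [0.51, -0.005, 0.043])]
scene tape [(0.85, [0.369, 0.057, 0.024])]
scene vanilla [(0.22, [0.369, 0.057, 0.018])]
top rail [(0.64, [0.537, 0.094, 0.021])]
top tray [(0.73, [0.576, -0.295, 0.002]), (0.39, [0.748, -0.153, 0.128])]
top sign_1 [(0.67, [0.548, 0.105, 0.105]), (0.59, [0.511, -0.009, 0.109]), (0.51, [0.671, 0.091, 0.055]), (0.5, [0.573, -0.107, 0.055]), (0.45, [0.579, 0.217, 0.11]), (0.41, [0.564, 0.161, 0.112]), (0.41, [0.79, 0.033, 0.111])]
top tumbler [(0.95, [0.787, 0.034, 0.111])]
top icing_tub [(0.7, [0.747, -0.151, 0.126])]
top sprinkles [(0.58, [0.626, 0.367, 0.093])]
top tape [(0.98, [0.372, 0.053, 0.024]), (0.55, [0.628, 0.365, 0.098])]
top vanilla [(0.61, [0.381, -0.163, 0.056])]
{'time_s': 0.9, 'joint_positions': array([-78.409,  30.222,  82.089,  -0.002,  67.69 , -10.228]), 'qvel': array([ 0.024, -0.07 ,  0.053, -0.047,  0.074, -0.004]), 'tau': array([  0.   , -43.999, -17.699,   0.063,   0.05 ,   0.   ]), 'position': array([ 0.232, -0.58 ,  0.223]), 'tcp_rot': array([[ 0.928,  0.372, -0.   ],
       [ 0.372, -0.928,  0.   ],
       [-0.   , -0.   , -1.   ]]), 'force': array([-0.334,  0.068, -0.11 ]), 'moment': array([ 0.002,  0.034, -0.007]), 'grasp_force': 0.0, 'opening': 0.9982353291073996}
```

View pics/scene0.png

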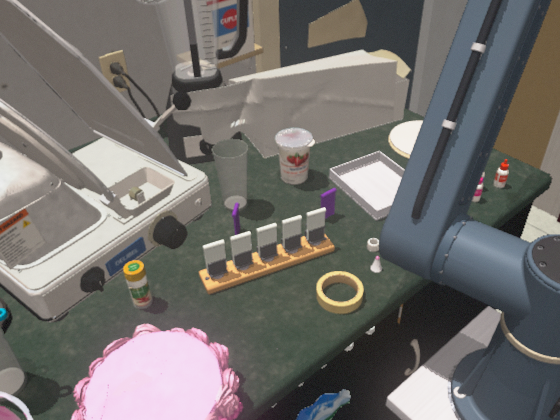

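View pics/top0.png

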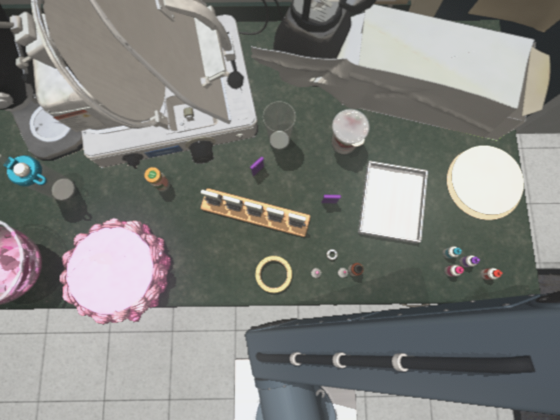

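The scene view shows the rail with five white signs (205–330, 210–275 px) and purple look-alikes at (237,218) and (328,203). In the top view the rail runs (203,200)–(308,228) and the tray is at (393,200).

```bash
python3 - <<'E'
from h import *
np.set_printoptions(precision=4,suppress=True)
for n in("top","scene"):
    z=np.load(n+"0.npz"); W=z["W"]; c=z["c"].astype(int)
    m=(W[...,0]>.46)&(W[...,0]<.62)&(W[...,1]>-.06)&(W[...,1]<.27)
    b=m&(W[...,2]>.099)&(W[...,2]<.122)&(c.min(-1)>110)
    k,l,s,ce=cv2.connectedComponentsWithStats(b.astype(np.uint8))
    C=[]
    for i in range(1,k):
        if s[i,4]<8: continue
        P=W[l==i]; C.append(P.mean(0)); print(n,"bar",s[i,4],ce[i],P.mean(0),P.min(0),P.max(0))
    w=m&(W[...,2]>.012)&(W[...,2]<.024)
    pts=W[w][:,:2].astype(np.float32); r=cv2.minAreaRect(pts*1000); print(n,"rail",r, "z",np.median(W[w][:,2]))
    t=(W[...,0]>.42)&(W[...,0]<.75)&(W[...,1]>-.42)&(W[...,1]<-.16)&(W[...,2]>.022)&(W[...,2]<.04)
    print(n,"tray",cv2.minAreaRect((W[t][:,:2]*1000).astype(np.float32)),t.sum())
E
```

```text
top bar 71 [209.0845 193.493 ] [0.5799 0.2204 0.1099] [0.57   0.1994 0.0998] [0.5897 0.2418 0.1152]
top bar 70 [230.6714 199.1714] [0.5637 0.163  0.11  ] [0.5536 0.1413 0.1007] [0.573  0.1862 0.1149]
top bar 71 [252.2817 204.8873] [0.5474 0.1059 0.111 ] [0.5387 0.0832 0.1057] [0.5583 0.1278 0.1148]
top bar 70 [274.1857 210.7571] [0.5311 0.0485 0.11  ] [0.5218 0.028  0.1047] [0.5423 0.0699 0.1143]
top bar 71 [296.3521 216.5915] [ 0.5148 -0.0093  0.1104] [ 0.5055 -0.032   0.1057] [0.5253 0.0124 0.1151]
top rail ((547.6431884765625, 106.0062255859375), (309.4203186035156, 64.30992889404297), 74.24848937988281) z 0.017134743781580104
top tray ((592.044677734375, -259.25335693359375), (238.38418579101562, 236.66656494140625), 79.37384796142578) 547
scene bar 110 [315.7545 212.0636] [ 0.5129 -0.0075  0.1082] [ 0.504  -0.0314  0.0992] [0.5264 0.0138 0.1144]
scene bar 117 [291.2308 219.9573] [0.5294 0.0504 0.108 ] [0.5193 0.0269 0.0991] [0.5407 0.0715 0.114 ]
scene bar 117 [266.2479 227.7179] [0.5455 0.1075 0.1086] [0.5364 0.0851 0.0994] [0.5574 0.1277 0.1145]
scene bar 122 [240.1885 236.0246] [0.5618 0.1652 0.1087] [0.5517 0.1426 0.0993] [0.5726 0.1862 0.1146]
scene bar 135 [213.5556 244.637 ] [0.5782 0.2221 0.1082] [0.569  0.1992 0.0991] [0.591  0.2432 0.1154]
scene rail ((546.2222900390625, 106.26023864746094), (310.22998046875, 67.68614196777344), 73.67469787597656) z 0.017602833103576895
scene tray ((611.97021484375, -284.79400634765625), (258.868408203125, 222.9458770751953), 6.34930944442749) 562
```

Emit:
{"method": "move_arm", "body": {
  "increments": [
    {"xyz": [29.6,-26.6,0],"roll": 0,"grip": 100},
    {"xyz": [29.6,-26.6,0],"roll": 0,"grip": 100},
    {"xyz": [29.6,-26.6,0],"roll": 0,"grip": 100},
    {"xyz": [29.6,-26.6,0],"roll": 0,"grip": 100},
    {"xyz": [29.6,-26.6,0],"roll": 0,"grip": 100}
  ]
}}

```text
time_s: 1.32
position: [0.3207, -0.4002, 0.2226]
tcp_rot: [[0.929, 0.371, 0.0], [0.371, -0.929, -0.0], [0.0, 0.0, -1.0]]
force: [0.6, -0.6, -0.5]
opening: 1.0
grasp_force: 0.0
```

Emit:
{"method": "move_arm", "body": {
  "increments": [
    {"xyz": [29.6,-26.6,0],"roll": 0,"grip": 45},
    {"xyz": [29.6,-26.6,0],"roll": 0,"grip": 45},
    {"xyz": [29.6,-26.6,0],"roll": 0,"grip": 45},
    {"xyz": [29.6,-26.6,0],"roll": 0,"grip": 45},
    {"xyz": [29.6,-26.6,0],"roll": 0,"grip": 45}
  ]
}}

```text
time_s: 1.73
position: [0.4089, -0.2216, 0.2229]
tcp_rot: [[0.929, 0.371, 0.001], [0.371, -0.929, -0.001], [0.0, 0.001, -1.0]]
force: [0.9, 0.4, 0.2]
opening: 0.708
grasp_force: 0.0
```

Emit:
{"method": "move_arm", "body": {
  "increments": [
    {"xyz": [29.6,-26.6,0],"roll": 0,"grip": 45},
    {"xyz": [29.6,-26.6,0],"roll": 0,"grip": 45},
    {"xyz": [29.6,-26.6,0],"roll": 0,"grip": 45},
    {"xyz": [29.6,-26.6,0],"roll": 0,"grip": 45},
    {"xyz": [29.6,-26.6,0],"roll": 0,"grip": 45}
  ]
}}

```text
time_s: 2.15
position: [0.4969, -0.0429, 0.2229]
tcp_rot: [[0.928, 0.372, 0.001], [0.372, -0.928, -0.0], [0.001, 0.001, -1.0]]
force: [-0.1, -1.0, 0.7]
opening: 0.459
grasp_force: 0.0
```

Emit:
{"method": "move_arm", "body": {
  "increments": [
    {"xyz": [29.6,-26.6,0],"roll": 0,"grip": 45},
    {"xyz": [0,0,0],"roll": -0.12,"grip": 45},
    {"xyz": [0,0,0],"roll": -0.12,"grip": 45},
    {"xyz": [0,0,0],"roll": -0.12,"grip": 45},
    {"xyz": [0,0,0],"roll": -0.12,"grip": 45}
  ]
}}

```text
time_s: 2.57
position: [0.514, -0.0084, 0.2226]
tcp_rot: [[0.646, 0.763, 0.0], [0.763, -0.646, -0.0], [0.0, 0.0, -1.0]]
force: [1.3, 0.2, 0.2]
opening: 0.449
grasp_force: 0.0
```

Emit:
{"method": "move_arm", "body": {
  "increments": [
    {"xyz": [0,0,0],"roll": -0.12,"grip": 45},
    {"xyz": [0,0,0],"roll": -0.12,"grip": 45},
    {"xyz": [0,0,0],"roll": -0.12,"grip": 45},
    {"xyz": [0,0,0],"roll": -0.074,"grip": 45},
    {"xyz": [0,0,0],"roll": 0,"grip": 45}
  ]
}}

```text
time_s: 2.98
position: [0.5138, -0.0091, 0.2227]
tcp_rot: [[0.271, 0.962, 0.0], [0.962, -0.271, -0.0], [-0.0, 0.0, -1.0]]
force: [0.3, -0.2, 0.3]
opening: 0.447
grasp_force: 0.0
```

Emit:
{"method": "move_arm", "body": {
  "increments": [
    {"xyz": [0,0,35],"roll": 0,"grip": 45},
    {"xyz": [0,0,35],"roll": 0,"grip": 45},
    {"xyz": [0,0,30],"roll": 0,"grip": 45},
    {"xyz": [0,0,20],"roll": 0,"grip": 45},
    {"xyz": [0,0,14.5],"roll": 0,"grip": 45}
  ]
}}

```text
time_s: 3.4
position: [0.5127, -0.0089, 0.0859]
tcp_rot: [[0.275, 0.961, -0.003], [0.961, -0.275, 0.001], [-0.0, -0.003, -1.0]]
force: [0.1, 0.6, -0.3]
opening: 0.452
grasp_force: 0.0
```

Emit:
{"method": "move_arm", "body": {
  "increments": [
    {"xyz": [0,0,0],"roll": 0,"grip": 45},
    {"xyz": [0,0,0],"roll": 0,"grip": 30},
    {"xyz": [0,0,0],"roll": 0,"grip": 22},
    {"xyz": [0,0,0],"roll": 0,"grip": 22}
  ]
}}

```text
time_s: 3.73
position: [0.5149, -0.0093, 0.0893]
tcp_rot: [[0.273, 0.962, 0.003], [0.962, -0.273, -0.001], [0.0, 0.003, -1.0]]
force: [-0.2, -0.7, -0.2]
opening: 0.307
grasp_force: 0.0
```

```bash
python3 - <<'E'
from h import *
c,d,W=save("scene","g1.png"); cv2.imwrite("pics/g1c.png",cv2.resize(c[130:300,180:380,::-1],None,fx=3.5,fy=3.5))
E
```

```text
(no output)
```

View pics/g1c.png

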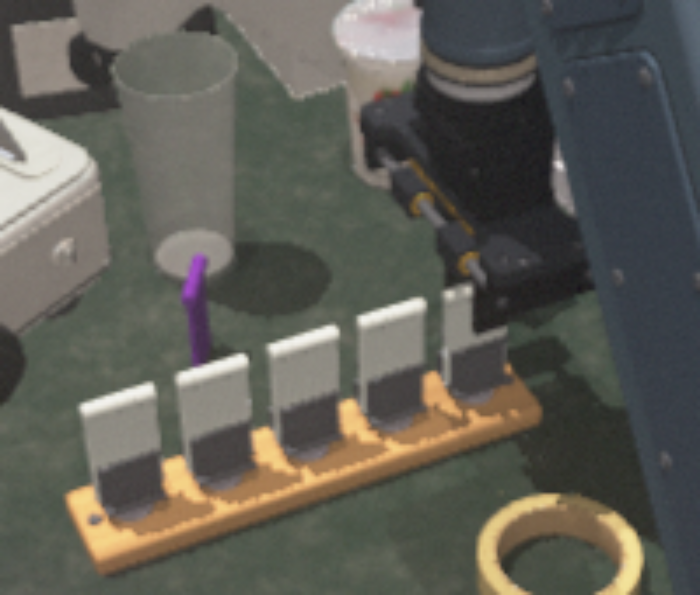

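The crop shows the fingers astride the rightmost sign's bar (about (480,310) in the crop), aligned with the rail. Closing.

Emit:
{"method": "move_arm", "body": {
  "increments": [
    {"xyz": [0,0,0],"roll": 0,"grip": 18},
    {"xyz": [0,0,0],"roll": 0,"grip": 15},
    {"xyz": [0,0,0],"roll": 0,"grip": 10},
    {"xyz": [0,0,0],"roll": 0,"grip": 0},
    {"xyz": [0,0,0],"roll": 0,"grip": 0}
  ]
}}

```text
time_s: 4.2
position: [0.5146, -0.0092, 0.0885]
tcp_rot: [[0.273, 0.962, 0.002], [0.962, -0.273, -0.0], [0.0, 0.002, -1.0]]
force: [-0.3, -0.1, 3.5]
opening: 0.117
grasp_force: 30.0
```

Emit:
{"method": "move_arm", "body": {
  "increments": [
    {"xyz": [0,0,0],"roll": 0,"grip": 0},
    {"xyz": [0,0,0],"roll": 0,"grip": 0},
    {"xyz": [0,0,0],"roll": 0,"grip": 0}
  ]
}}

```text
time_s: 4.45
position: [0.5145, -0.0092, 0.0885]
tcp_rot: [[0.273, 0.962, 0.002], [0.962, -0.273, -0.0], [0.0, 0.002, -1.0]]
force: [0.8, 0.0, 6.3]
opening: 0.112
grasp_force: 30.0
```

Emit:
{"method": "move_arm", "body": {
  "increments": [
    {"xyz": [0,0,-0.5],"roll": 0,"grip": 0},
    {"xyz": [0,0,-0.5],"roll": 0,"grip": 0},
    {"xyz": [0,0,0],"roll": 0,"grip": 0},
    {"xyz": [0,0,0],"roll": 0,"grip": 0}
  ]
}}

```text
time_s: 4.78
position: [0.5135, -0.009, 0.0886]
tcp_rot: [[0.273, 0.962, -0.001], [0.962, -0.273, 0.0], [-0.0, -0.001, -1.0]]
force: [1.1, -0.6, -1.7]
opening: 0.114
grasp_force: 30.0
```

Emit:
{"method": "move_arm", "body": {
  "increments": [
    {"xyz": [0,0,-0.5],"roll": 0,"grip": 0},
    {"xyz": [0,0,0],"roll": 0,"grip": 0},
    {"xyz": [0,0,0],"roll": 0,"grip": 0}
  ]
}}

```text
time_s: 5.03
position: [0.5135, -0.009, 0.0893]
tcp_rot: [[0.273, 0.962, -0.001], [0.962, -0.273, 0.0], [-0.0, -0.001, -1.0]]
force: [1.3, 0.0, -3.8]
opening: 0.112
grasp_force: 30.0
```

Emit:
{"method": "move_arm", "body": {
  "increments": [
    {"xyz": [0,0,-0.5],"roll": 0,"grip": 0},
    {"xyz": [0,0,0],"roll": 0,"grip": 0},
    {"xyz": [0,0,0],"roll": 0,"grip": 0}
  ]
}}

```text
time_s: 5.28
position: [0.5136, -0.0091, 0.09]
tcp_rot: [[0.273, 0.962, -0.0], [0.962, -0.273, 0.0], [-0.0, -0.0, -1.0]]
force: [0.6, -0.8, -3.5]
opening: 0.116
grasp_force: 30.0
```

Emit:
{"method": "move_arm", "body": {
  "increments": [
    {"xyz": [0,0,-0.5],"roll": 0,"grip": 0},
    {"xyz": [0,0,0],"roll": 0,"grip": 0},
    {"xyz": [0,0,0],"roll": 0,"grip": 0}
  ]
}}

```text
time_s: 5.53
position: [0.5138, -0.0091, 0.0906]
tcp_rot: [[0.273, 0.962, -0.0], [0.962, -0.273, 0.0], [-0.0, -0.0, -1.0]]
force: [0.6, 0.4, -2.7]
opening: 0.113
grasp_force: 30.0
```

Emit:
{"method": "move_arm", "body": {
  "increments": [
    {"xyz": [0,0,-0.5],"roll": 0,"grip": 0},
    {"xyz": [0,0,0],"roll": 0,"grip": 0},
    {"xyz": [0,0,0],"roll": 0,"grip": 0}
  ]
}}

```text
time_s: 5.78
position: [0.5138, -0.009, 0.0911]
tcp_rot: [[0.272, 0.962, -0.0], [0.962, -0.272, 0.0], [0.0, -0.0, -1.0]]
force: [0.9, 0.1, -2.1]
opening: 0.113
grasp_force: 30.0
```

Emit:
{"method": "move_arm", "body": {
  "increments": [
    {"xyz": [0,0,-1],"roll": 0,"grip": 0},
    {"xyz": [0,0,-1],"roll": 0,"grip": 0},
    {"xyz": [0,0,0],"roll": 0,"grip": 0}
  ]
}}

```text
time_s: 6.03
position: [0.5139, -0.0091, 0.0933]
tcp_rot: [[0.273, 0.962, 0.0], [0.962, -0.273, -0.0], [-0.0, 0.0, -1.0]]
force: [1.0, 0.5, -2.6]
opening: 0.115
grasp_force: 30.0
```

Emit:
{"method": "move_arm", "body": {
  "increments": [
    {"xyz": [0,0,-2],"roll": 0,"grip": 0},
    {"xyz": [0,0,-2],"roll": 0,"grip": 0},
    {"xyz": [0,0,-2],"roll": 0,"grip": 0},
    {"xyz": [0,0,0],"roll": 0,"grip": 0}
  ]
}}

```text
time_s: 6.37
position: [0.514, -0.0091, 0.0995]
tcp_rot: [[0.273, 0.962, 0.001], [0.962, -0.273, -0.0], [0.0, 0.001, -1.0]]
force: [0.6, 0.2, -2.3]
opening: 0.113
grasp_force: 30.0
```

```bash
python3 - <<'E'
from h import *
c,d,W=save("scene","g2.png"); cv2.imwrite("pics/g2c.png",cv2.resize(c[190:270,260:360,::-1],None,fx=7,fy=7))
E
```

```text
(no output)
```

View pics/g2c.png

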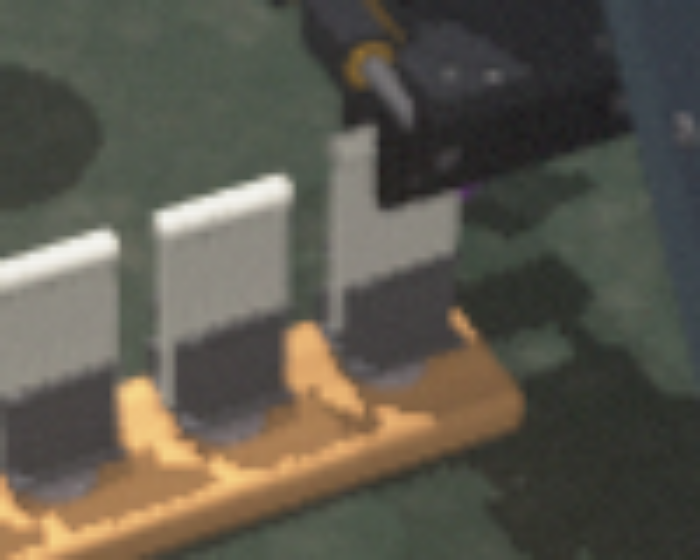

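Sign at crop (395,190) has visibly risen out of its clip: rightmost clip is weak. Locate the tray precisely.

```bash
python3 - <<'E'
from h import *
np.set_printoptions(precision=4,suppress=True)
c,d,W=save("top","t2.png"); K,R,t=cam("top")
for x in bot.trace("tray","top")[:2]:
    m=x["mask"].astype(np.uint8); P=W[m>0]; print(x["conf"],m.sum(),P.mean(0),np.percentile(P,[2,98],axis=0))
    P=P[P[:,2]<.05]; print(cv2.minAreaRect((P[:,:2]*1000).astype(np.float32)))
E
```

```text
0.9 4626 [ 0.5727 -0.2919  0.0126] [[ 0.4647 -0.3818 -0.0017]
 [ 0.6806 -0.1981  0.0328]]
((577.4642944335938, -296.225830078125), (184.88047790527344, 224.67787170410156), 80.46687316894531)
0.32 99 [0.5632 0.1633 0.0977] [[0.5558 0.1427 0.0602]
 [0.5722 0.1835 0.1143]]
((580.2225341796875, 193.49485778808594), (0.0, 0.0), 0.0)
```

Emit:
{"method": "move_arm", "body": {
  "increments": [
    {"xyz": [0,0,-3],"roll": 0,"grip": 0},
    {"xyz": [0,0,-4],"roll": 0,"grip": 0},
    {"xyz": [0,0,-4],"roll": 0,"grip": 0},
    {"xyz": [0,0,-4],"roll": 0,"grip": 0},
    {"xyz": [0,0,-4],"roll": 0,"grip": 0}
  ]
}}

```text
time_s: 6.93
position: [0.5138, -0.0091, 0.1186]
tcp_rot: [[0.273, 0.962, 0.0], [0.962, -0.273, -0.0], [0.0, 0.0, -1.0]]
force: [1.0, -1.0, -3.2]
opening: 0.11
grasp_force: 30.0
```

Emit:
{"method": "move_arm", "body": {
  "increments": [
    {"xyz": [0,0,-6],"roll": 0,"grip": 0},
    {"xyz": [0,0,-15],"roll": 0,"grip": 0},
    {"xyz": [0,0,-25],"roll": 0,"grip": 0},
    {"xyz": [0,0,-25],"roll": 0,"grip": 0},
    {"xyz": [0,0,-15],"roll": 0,"grip": 0}
  ]
}}

```text
time_s: 7.35
position: [0.5144, -0.0091, 0.207]
tcp_rot: [[0.272, 0.962, 0.003], [0.962, -0.272, -0.001], [0.0, 0.003, -1.0]]
force: [0.9, -0.7, -0.4]
opening: 0.113
grasp_force: 30.0
```

Emit:
{"method": "move_arm", "body": {
  "increments": [
    {"xyz": [-20,9.5,0],"roll": 0,"grip": 0},
    {"xyz": [-34,16.3,0],"roll": 0,"grip": 0},
    {"xyz": [-34,16.3,0],"roll": 0,"grip": 0},
    {"xyz": [-34,16.3,0],"roll": 0,"grip": 0},
    {"xyz": [-34,16.3,0],"roll": 0,"grip": 0}
  ]
}}

```text
time_s: 7.77
position: [0.543, -0.1808, 0.2051]
tcp_rot: [[0.272, 0.962, 0.0], [0.962, -0.272, -0.0], [0.0, 0.0, -1.0]]
force: [1.2, -0.1, -0.8]
opening: 0.114
grasp_force: 30.0
```

Emit:
{"method": "move_arm", "body": {
  "increments": [
    {"xyz": [-34,16.3,0],"roll": 0,"grip": 0},
    {"xyz": [-34,16.3,0],"roll": 0,"grip": 0},
    {"xyz": [-34,16.3,0],"roll": 0,"grip": 0},
    {"xyz": [-23,10.9,0],"roll": 0,"grip": 0},
    {"xyz": [-10,5,0],"roll": 0,"grip": 0}
  ]
}}

```text
time_s: 8.18
position: [0.5688, -0.3313, 0.2047]
tcp_rot: [[0.276, 0.961, 0.001], [0.961, -0.276, -0.002], [-0.002, 0.002, -1.0]]
force: [0.7, 0.8, 0.5]
opening: 0.109
grasp_force: 30.0
```

Emit:
{"method": "move_arm", "body": {
  "increments": [
    {"xyz": [0,0,25],"roll": 0,"grip": 0},
    {"xyz": [0,0,35],"roll": 0,"grip": 0},
    {"xyz": [0,0,30],"roll": 0,"grip": 0},
    {"xyz": [0,0,20],"roll": 0,"grip": 0},
    {"xyz": [0,0,10],"roll": 0,"grip": 0}
  ]
}}

```text
time_s: 8.6
position: [0.5666, -0.3243, 0.0811]
tcp_rot: [[0.272, 0.962, -0.005], [0.962, -0.272, 0.005], [0.003, -0.007, -1.0]]
force: [0.3, 0.8, 0.5]
opening: 0.114
grasp_force: 30.0
```

Emit:
{"method": "move_arm", "body": {
  "increments": [
    {"xyz": [0,0,8],"roll": 0,"grip": 0},
    {"xyz": [0,0,6],"roll": 0,"grip": 0},
    {"xyz": [0,0,4],"roll": 0,"grip": 0},
    {"xyz": [0,0,2],"roll": 0,"grip": 0},
    {"xyz": [0,0,0],"roll": 0,"grip": 0}
  ]
}}

```text
time_s: 9.02
position: [0.5691, -0.3273, 0.0647]
tcp_rot: [[0.272, 0.962, 0.001], [0.962, -0.272, -0.001], [-0.0, 0.001, -1.0]]
force: [-0.5, -0.1, 0.0]
opening: 0.112
grasp_force: 30.0
```

Emit:
{"method": "move_arm", "body": {
  "increments": [
    {"xyz": [0,0,2],"roll": 0,"grip": 0},
    {"xyz": [0,0,0],"roll": 0,"grip": 14},
    {"xyz": [0,0,0],"roll": 0,"grip": 25},
    {"xyz": [0,0,0],"roll": 0,"grip": 45},
    {"xyz": [0,0,0],"roll": 0,"grip": 45}
  ]
}}

```text
time_s: 9.43
position: [0.5689, -0.3272, 0.0624]
tcp_rot: [[0.273, 0.962, 0.0], [0.962, -0.273, -0.0], [-0.0, 0.001, -1.0]]
force: [0.4, -0.7, -0.7]
opening: 0.284
grasp_force: 0.0
```

Emit:
{"method": "move_arm", "body": {
  "increments": [
    {"xyz": [0,0,-10],"roll": 0,"grip": 45},
    {"xyz": [0,0,-25],"roll": 0,"grip": 45},
    {"xyz": [0,0,-40],"roll": 0,"grip": 45},
    {"xyz": [0,0,-40],"roll": 0,"grip": 45},
    {"xyz": [0,0,-22],"roll": 0,"grip": 45}
  ]
}}

```text
time_s: 9.85
position: [0.5705, -0.3284, 0.2047]
tcp_rot: [[0.272, 0.962, 0.006], [0.962, -0.272, -0.005], [-0.003, 0.007, -1.0]]
force: [0.9, -0.4, 1.3]
opening: 0.449
grasp_force: 0.0
```

```bash
python3 - <<'E'
from h import *
c,d,W=save("scene","p1.png"); c2,d,W=save("top","p1t.png")
cv2.imwrite("pics/p1c.png",np.hstack([cv2.resize(a,(390,390)) for a in (c[130:250,300:420,::-1],c2[140:260,340:460,::-1])]))
s=bot.read_state(); print(s["position"],s["opening"],s["time_s"])
E
```

```text
[ 0.57165787 -0.32931321  0.20592229] 0.4480989761499462 9.95
```

View pics/p1c.png

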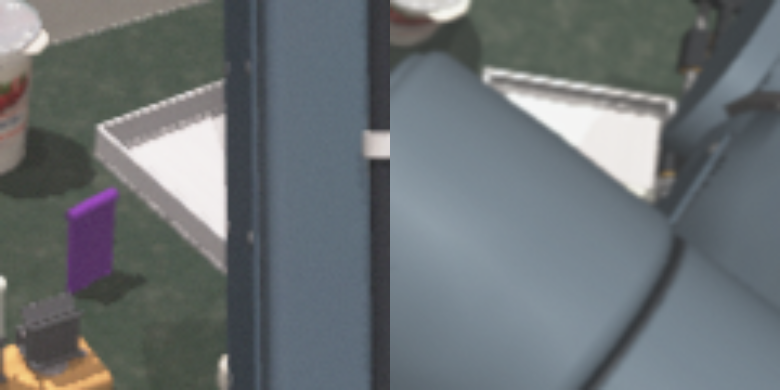

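The arm hides the tray's far side; the empty clip shows at (50,330) of the crop. I'll check the tray from the rail side.

Emit:
{"method": "move_arm", "body": {
  "increments": [
    {"xyz": [17.6,-7,0],"roll": 0,"grip": 45},
    {"xyz": [35.2,-14,0],"roll": 0,"grip": 45},
    {"xyz": [35.2,-14,0],"roll": 0,"grip": 45},
    {"xyz": [35.2,-14,0],"roll": 0,"grip": 45},
    {"xyz": [35.2,-14,0],"roll": 0,"grip": 45}
  ]
}}

```text
time_s: 10.37
position: [0.55, -0.1558, 0.1984]
tcp_rot: [[0.273, 0.962, -0.002], [0.962, -0.273, 0.001], [0.001, -0.002, -1.0]]
force: [1.2, 0.2, 0.1]
opening: 0.449
grasp_force: 0.0
```

Emit:
{"method": "move_arm", "body": {
  "increments": [
    {"xyz": [35.2,-14,0],"roll": 0,"grip": 45},
    {"xyz": [35.2,-14,0],"roll": 0,"grip": 45},
    {"xyz": [35.2,-14,0],"roll": 0,"grip": 45},
    {"xyz": [35.2,-14,0],"roll": 0,"grip": 45},
    {"xyz": [35.2,-14,0],"roll": 0,"grip": 45}
  ]
}}

```text
time_s: 10.78
position: [0.5306, 0.0327, 0.1986]
tcp_rot: [[0.273, 0.962, -0.002], [0.962, -0.273, 0.0], [-0.0, -0.002, -1.0]]
force: [-0.2, 0.4, 0.2]
opening: 0.445
grasp_force: 0.0
```

Emit:
{"method": "move_arm", "body": {
  "increments": [
    {"xyz": [17.6,-7,0],"roll": 0,"grip": 45},
    {"xyz": [0,0,0],"roll": 0,"grip": 45},
    {"xyz": [0,0,0],"roll": 0,"grip": 45},
    {"xyz": [0,0,0],"roll": 0,"grip": 45},
    {"xyz": [0,0,0],"roll": 0,"grip": 45}
  ]
}}

```text
time_s: 11.2
position: [0.5302, 0.0485, 0.1989]
tcp_rot: [[0.274, 0.962, -0.0], [0.962, -0.274, -0.0], [-0.0, -0.0, -1.0]]
force: [-0.2, 0.2, -0.4]
opening: 0.451
grasp_force: 0.0
```

```bash
python3 - <<'E'
from h import *
c,d,W=save("scene","p2.png"); c2,d,W=save("top","p2t.png")
cv2.imwrite("pics/p2c.png",np.hstack([cv2.resize(a,(390,390)) for a in (c[130:250,300:420,::-1],c2[140:260,340:460,::-1])]))
s=bot.read_state(); print(s["position"],s["opening"],s["time_s"])
E
```

```text
[0.53024574 0.04839742 0.19892568] 0.4504298500916047 11.3
```

View pics/p2c.png

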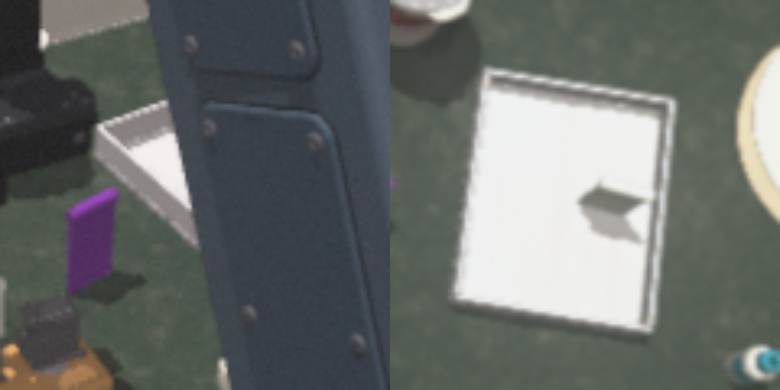

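The first sign stands inside the tray (top crop about (615,195)). Now the second sign.

Emit:
{"method": "move_arm", "body": {
  "increments": [
    {"xyz": [0,0,30],"roll": 0,"grip": 45},
    {"xyz": [0,0,35],"roll": 0,"grip": 40},
    {"xyz": [0,0,25],"roll": 0,"grip": 35},
    {"xyz": [0,0,14],"roll": 0,"grip": 30},
    {"xyz": [0,0,7],"roll": 0,"grip": 25}
  ]
}}

```text
time_s: 11.72
position: [0.5287, 0.0488, 0.0857]
tcp_rot: [[0.274, 0.962, -0.004], [0.962, -0.274, 0.0], [-0.001, -0.004, -1.0]]
force: [0.3, -0.8, 0.3]
opening: 0.303
grasp_force: 0.0
```

Emit:
{"method": "move_arm", "body": {
  "increments": [
    {"xyz": [0,0,0],"roll": 0,"grip": 20},
    {"xyz": [0,0,0],"roll": 0,"grip": 18},
    {"xyz": [0,0,0],"roll": 0,"grip": 15},
    {"xyz": [0,0,0],"roll": 0,"grip": 0},
    {"xyz": [0,0,0],"roll": 0,"grip": 0}
  ]
}}

```text
time_s: 12.13
position: [0.5312, 0.0495, 0.0893]
tcp_rot: [[0.272, 0.962, 0.003], [0.962, -0.272, -0.001], [0.0, 0.003, -1.0]]
force: [0.3, -0.9, 1.8]
opening: 0.114
grasp_force: 30.0
```

Emit:
{"method": "move_arm", "body": {
  "increments": [
    {"xyz": [0,0,-0.5],"roll": 0,"grip": 0},
    {"xyz": [0,0,0],"roll": 0,"grip": 0},
    {"xyz": [0,0,0],"roll": 0,"grip": 0}
  ]
}}

```text
time_s: 12.38
position: [0.5307, 0.0497, 0.0892]
tcp_rot: [[0.272, 0.962, 0.002], [0.962, -0.272, -0.0], [0.0, 0.002, -1.0]]
force: [0.9, -0.4, 2.8]
opening: 0.113
grasp_force: 30.0
```

Emit:
{"method": "move_arm", "body": {
  "increments": [
    {"xyz": [0,0,-0.5],"roll": 0,"grip": 0},
    {"xyz": [0,0,0],"roll": 0,"grip": 0},
    {"xyz": [0,0,0],"roll": 0,"grip": 0}
  ]
}}

```text
time_s: 12.63
position: [0.5303, 0.0498, 0.0893]
tcp_rot: [[0.272, 0.962, 0.001], [0.962, -0.272, -0.0], [0.0, 0.001, -1.0]]
force: [1.1, 1.1, 2.0]
opening: 0.116
grasp_force: 30.0
```

Emit:
{"method": "move_arm", "body": {
  "increments": [
    {"xyz": [0,0,-0.5],"roll": 0,"grip": 0},
    {"xyz": [0,0,0],"roll": 0,"grip": 0},
    {"xyz": [0,0,0],"roll": 0,"grip": 0}
  ]
}}

```text
time_s: 12.88
position: [0.5298, 0.0498, 0.0893]
tcp_rot: [[0.273, 0.962, -0.0], [0.962, -0.273, 0.0], [0.0, -0.0, -1.0]]
force: [1.8, -0.5, -0.9]
opening: 0.119
grasp_force: 30.0
```

Emit:
{"method": "move_arm", "body": {
  "increments": [
    {"xyz": [0,0,-0.5],"roll": 0,"grip": 0},
    {"xyz": [0,0,0],"roll": 0,"grip": 0},
    {"xyz": [0,0,0],"roll": 0,"grip": 0}
  ]
}}

```text
time_s: 13.13
position: [0.5298, 0.0498, 0.0898]
tcp_rot: [[0.272, 0.962, -0.0], [0.962, -0.272, 0.0], [-0.0, -0.001, -1.0]]
force: [1.4, -0.0, -2.4]
opening: 0.116
grasp_force: 30.0
```

Emit:
{"method": "move_arm", "body": {
  "increments": [
    {"xyz": [0,0,-0.5],"roll": 0,"grip": 0},
    {"xyz": [0,0,0],"roll": 0,"grip": 0},
    {"xyz": [0,0,0],"roll": 0,"grip": 0}
  ]
}}

```text
time_s: 13.38
position: [0.5298, 0.0498, 0.0904]
tcp_rot: [[0.273, 0.962, -0.0], [0.962, -0.273, 0.0], [-0.0, -0.0, -1.0]]
force: [1.1, 0.3, -3.6]
opening: 0.116
grasp_force: 30.0
```

Emit:
{"method": "move_arm", "body": {
  "increments": [
    {"xyz": [0,0,-0.5],"roll": 0,"grip": 0},
    {"xyz": [0,0,0],"roll": 0,"grip": 0},
    {"xyz": [0,0,0],"roll": 0,"grip": 0}
  ]
}}

```text
time_s: 13.63
position: [0.5299, 0.0498, 0.0911]
tcp_rot: [[0.273, 0.962, -0.0], [0.962, -0.273, 0.0], [-0.0, -0.0, -1.0]]
force: [0.4, -0.1, -2.8]
opening: 0.112
grasp_force: 30.0
```

Emit:
{"method": "move_arm", "body": {
  "increments": [
    {"xyz": [0,0,-0.5],"roll": 0,"grip": 0},
    {"xyz": [0,0,0],"roll": 0,"grip": 0},
    {"xyz": [0,0,0],"roll": 0,"grip": 0}
  ]
}}

```text
time_s: 13.88
position: [0.5299, 0.0498, 0.0916]
tcp_rot: [[0.272, 0.962, -0.0], [0.962, -0.272, 0.0], [-0.0, -0.0, -1.0]]
force: [1.4, -0.4, -3.1]
opening: 0.117
grasp_force: 30.0
```

Emit:
{"method": "move_arm", "body": {
  "increments": [
    {"xyz": [0,0,-0.5],"roll": 0,"grip": 0},
    {"xyz": [0,0,-0.5],"roll": 0,"grip": 0},
    {"xyz": [0,0,0],"roll": 0,"grip": 0}
  ]
}}

```text
time_s: 14.13
position: [0.53, 0.0498, 0.0926]
tcp_rot: [[0.272, 0.962, 0.0], [0.962, -0.272, -0.0], [0.0, 0.0, -1.0]]
force: [0.3, -0.1, -3.1]
opening: 0.112
grasp_force: 30.0
```

Emit:
{"method": "move_arm", "body": {
  "increments": [
    {"xyz": [0,0,-0.5],"roll": 0,"grip": 0},
    {"xyz": [0,0,-0.5],"roll": 0,"grip": 0},
    {"xyz": [0,0,0],"roll": 0,"grip": 0}
  ]
}}

```text
time_s: 14.38
position: [0.53, 0.0498, 0.0936]
tcp_rot: [[0.272, 0.962, 0.0], [0.962, -0.272, -0.0], [0.0, 0.0, -1.0]]
force: [1.3, 0.8, -3.8]
opening: 0.115
grasp_force: 30.0
```

Emit:
{"method": "move_arm", "body": {
  "increments": [
    {"xyz": [0,0,-2],"roll": 0,"grip": 0},
    {"xyz": [0,0,-3],"roll": 0,"grip": 0},
    {"xyz": [0,0,-4],"roll": 0,"grip": 0},
    {"xyz": [0,0,-4],"roll": 0,"grip": 0},
    {"xyz": [0,0,-4],"roll": 0,"grip": 0}
  ]
}}

```text
time_s: 14.8
position: [0.53, 0.0498, 0.1111]
tcp_rot: [[0.273, 0.962, 0.0], [0.962, -0.273, 0.0], [0.0, 0.0, -1.0]]
force: [1.0, 0.1, -2.8]
opening: 0.114
grasp_force: 30.0
```

Emit:
{"method": "move_arm", "body": {
  "increments": [
    {"xyz": [0,0,-4],"roll": 0,"grip": 0},
    {"xyz": [0,0,-4],"roll": 0,"grip": 0},
    {"xyz": [0,0,-4],"roll": 0,"grip": 0},
    {"xyz": [0,0,-6],"roll": 0,"grip": 0},
    {"xyz": [0,0,-15],"roll": 0,"grip": 0}
  ]
}}

```text
time_s: 15.22
position: [0.5284, 0.05, 0.1431]
tcp_rot: [[0.273, 0.962, -0.004], [0.962, -0.273, 0.001], [-0.001, -0.004, -1.0]]
force: [-0.2, -0.2, -0.4]
opening: 0.112
grasp_force: 30.0
```

Emit:
{"method": "move_arm", "body": {
  "increments": [
    {"xyz": [0,0,-25],"roll": 0,"grip": 0},
    {"xyz": [0,0,-22],"roll": 0,"grip": 0},
    {"xyz": [0,0,-15],"roll": 0,"grip": 0},
    {"xyz": [0,0,0],"roll": 0,"grip": 0},
    {"xyz": [0,0,0],"roll": 0,"grip": 0}
  ]
}}

```text
time_s: 15.63
position: [0.5302, 0.0498, 0.2065]
tcp_rot: [[0.272, 0.962, 0.002], [0.962, -0.272, -0.0], [0.0, 0.002, -1.0]]
force: [0.0, -0.0, -0.5]
opening: 0.115
grasp_force: 30.0
```

```bash
python3 - <<'E'
from h import *
c,d,W=save("scene","p3.png"); cv2.imwrite("pics/p3c.png",cv2.resize(c[150:300,180:380,::-1],None,fx=3.5,fy=3.5))
s=bot.read_state(); print(s["position"],s["opening"],s["time_s"],s["force"])
E
```

```text
[0.52936569 0.04983652 0.20543603] 0.11511822775505128 15.6833 [ 0.27043198  0.00295112 -0.94741356]
```

View pics/p3c.png

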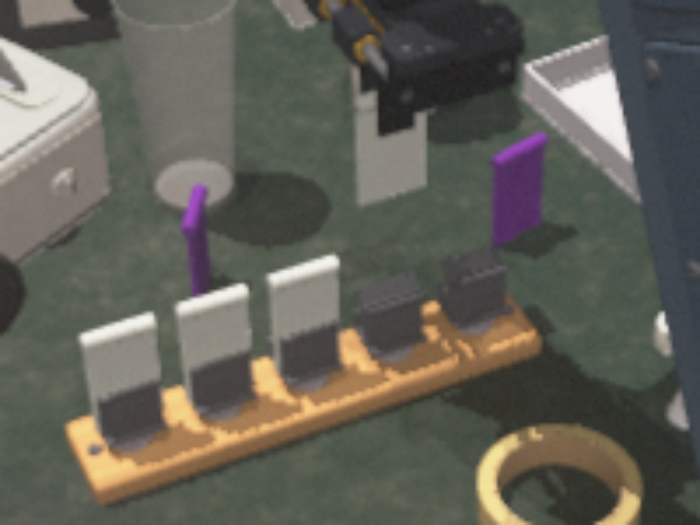

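Sign two hangs free at (392,150) in the crop; the three remaining signs stand at (120,370), (215,340), (305,310). Place it in the tray.

Emit:
{"method": "move_arm", "body": {
  "increments": [
    {"xyz": [-20.7,9.7,0],"roll": 0,"grip": 0},
    {"xyz": [-34.5,16.2,0],"roll": 0,"grip": 0},
    {"xyz": [-34.5,16.2,0],"roll": 0,"grip": 0},
    {"xyz": [-34.5,16.2,0],"roll": 0,"grip": 0},
    {"xyz": [-34.5,16.2,0],"roll": 0,"grip": 0}
  ]
}}

```text
time_s: 16.1
position: [0.5573, -0.1242, 0.2037]
tcp_rot: [[0.272, 0.962, -0.004], [0.962, -0.272, 0.002], [0.001, -0.004, -1.0]]
force: [0.6, 0.3, -0.1]
opening: 0.114
grasp_force: 30.0
```

Emit:
{"method": "move_arm", "body": {
  "increments": [
    {"xyz": [-34.5,16.2,0],"roll": 0,"grip": 0},
    {"xyz": [-34.5,16.2,0],"roll": 0,"grip": 0},
    {"xyz": [-34.5,16.2,0],"roll": 0,"grip": 0},
    {"xyz": [-20.7,9.7,0],"roll": 0,"grip": 0},
    {"xyz": [0,0,0],"roll": 0,"grip": 0}
  ]
}}

```text
time_s: 16.52
position: [0.5806, -0.2642, 0.2034]
tcp_rot: [[0.277, 0.961, -0.001], [0.961, -0.277, -0.002], [-0.002, -0.0, -1.0]]
force: [0.3, -0.0, -0.3]
opening: 0.113
grasp_force: 30.0
```

Emit:
{"method": "move_arm", "body": {
  "increments": [
    {"xyz": [0,0,25],"roll": 0,"grip": 0},
    {"xyz": [0,0,35],"roll": 0,"grip": 0},
    {"xyz": [0,0,30],"roll": 0,"grip": 0},
    {"xyz": [0,0,20],"roll": 0,"grip": 0},
    {"xyz": [0,0,10],"roll": 0,"grip": 0}
  ]
}}

```text
time_s: 16.93
position: [0.5774, -0.2558, 0.0807]
tcp_rot: [[0.272, 0.962, -0.008], [0.962, -0.272, 0.006], [0.003, -0.009, -1.0]]
force: [-0.3, -0.1, -0.7]
opening: 0.113
grasp_force: 30.0
```

Emit:
{"method": "move_arm", "body": {
  "increments": [
    {"xyz": [0,0,8],"roll": 0,"grip": 0},
    {"xyz": [0,0,6],"roll": 0,"grip": 0},
    {"xyz": [0,0,4],"roll": 0,"grip": 0},
    {"xyz": [0,0,2],"roll": 0,"grip": 0},
    {"xyz": [0,0,0],"roll": 0,"grip": 0}
  ]
}}

```text
time_s: 17.35
position: [0.581, -0.2588, 0.0661]
tcp_rot: [[0.272, 0.962, 0.001], [0.962, -0.272, -0.001], [-0.0, 0.001, -1.0]]
force: [-0.1, 0.2, 0.1]
opening: 0.115
grasp_force: 30.0
```

Emit:
{"method": "move_arm", "body": {
  "increments": [
    {"xyz": [0,0,2.5],"roll": 0,"grip": 0},
    {"xyz": [0,0,0],"roll": 0,"grip": 14},
    {"xyz": [0,0,0],"roll": 0,"grip": 25},
    {"xyz": [0,0,0],"roll": 0,"grip": 45},
    {"xyz": [0,0,0],"roll": 0,"grip": 45}
  ]
}}

```text
time_s: 17.77
position: [0.5808, -0.2588, 0.0634]
tcp_rot: [[0.273, 0.962, 0.001], [0.962, -0.273, -0.0], [-0.0, 0.001, -1.0]]
force: [-0.5, -0.7, -0.1]
opening: 0.286
grasp_force: 0.0
```

Emit:
{"method": "move_arm", "body": {
  "increments": [
    {"xyz": [0,0,-10],"roll": 0,"grip": 45},
    {"xyz": [0,0,-25],"roll": 0,"grip": 45},
    {"xyz": [0,0,-40],"roll": 0,"grip": 45},
    {"xyz": [0,0,-40],"roll": 0,"grip": 45},
    {"xyz": [0,0,-22],"roll": 0,"grip": 45}
  ]
}}

```text
time_s: 18.18
position: [0.5825, -0.2597, 0.2056]
tcp_rot: [[0.272, 0.962, 0.006], [0.962, -0.272, -0.004], [-0.002, 0.007, -1.0]]
force: [0.8, -0.3, 0.0]
opening: 0.45
grasp_force: 0.0
```

Emit:
{"method": "move_arm", "body": {
  "increments": [
    {"xyz": [20,-9,0],"roll": 0,"grip": 45},
    {"xyz": [33,-15,0],"roll": 0,"grip": 45},
    {"xyz": [33,-15,0],"roll": 0,"grip": 45},
    {"xyz": [33,-15,0],"roll": 0,"grip": 45},
    {"xyz": [33,-15,0],"roll": 0,"grip": 45}
  ]
}}

```text
time_s: 18.6
position: [0.5552, -0.0923, 0.2011]
tcp_rot: [[0.273, 0.962, 0.001], [0.962, -0.273, -0.0], [0.0, 0.001, -1.0]]
force: [0.3, 0.1, -0.3]
opening: 0.451
grasp_force: 0.0
```

Emit:
{"method": "move_arm", "body": {
  "increments": [
    {"xyz": [33,-15,0],"roll": 0,"grip": 45},
    {"xyz": [33,-15,0],"roll": 0,"grip": 45},
    {"xyz": [33,-15,0],"roll": 0,"grip": 45},
    {"xyz": [20,-8,0],"roll": 0,"grip": 45},
    {"xyz": [0,0,0],"roll": 0,"grip": 45}
  ]
}}

```text
time_s: 19.02
position: [0.5356, 0.0396, 0.2009]
tcp_rot: [[0.268, 0.963, -0.0], [0.963, -0.268, 0.002], [0.001, -0.001, -1.0]]
force: [0.1, 0.0, -0.1]
opening: 0.449
grasp_force: 0.0
```

```bash
python3 - <<'E'
from h import *
c,d,W=save("scene","p4.png"); c2,d2,W2=save("top","p4t.png")
cv2.imwrite("pics/p4c.png",np.hstack([cv2.resize(c[150:300,180:380,::-1],(400,300)),cv2.resize(c2[140:260,340:460,::-1],(390,300))]))
P=W2[(W2[...,0]>.47)&(W2[...,0]<.68)&(W2[...,1]>-.38)&(W2[...,1]<-.21)&(W2[...,2]>.05)&(W2[...,2]<.12)]
for a in(P[P[:,1]>-.293],P[P[:,1]<-.293]): print(len(a),a.min(0).round(3),a.max(0).round(3))
s=bot.read_state(); print(s["position"],s["time_s"])
E
```

```text
96 [ 0.571 -0.282  0.05 ] [ 0.589 -0.237  0.087]
100 [ 0.559 -0.347  0.05 ] [ 0.579 -0.304  0.088]
[0.53724401 0.03598676 0.20087737] 19.1167
```

View pics/p4c.png

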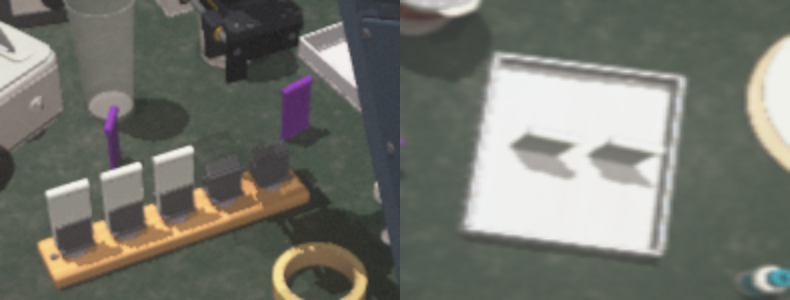

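Both signs stand in the tray (crop (545,145) and (625,150)), and the other three are untouched in their clips.

```bash
python3 -c "
from rig import bot
print(bot.hand_in())"
```

```text
the job is handed in; nothing more can be done
None
```

I took the signs out of the two weak clips (the two at the robot's right-hand end of the rail), stood both in the tray, and handed the job in at about 19 s. No verdict came back. Both let go at roughly 3–4 N, and I left the other three signs untugged, since only two clips were weak.

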